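# Draw the mask carrier out of its cubby and load the plate into the marked rack slot

### The job

Use the pull hook to draw the blue carrier forward out of its low cubby, and stand the hook back upright on the table. Then take the amber mask plate out of the carrier and slide it down into the green-marked empty slot of the white rack until it is fully home and upright, without dropping it. Leave the two stored plates, the bottle, the jar and the glass dish where they stand, and leave the carrier standing on the table.

Things in the scene. Friction and masses are not known exactly. Their poses are not given: they have to be found in the camera images.
- cubby_mouth (a point): Fixed low cubby: two white side walls 240 mm deep (along x), inside width 150 mm, roof of clear acrylic with underside 115 mm and top 123 mm above the table; no floor (the table). Point: middle of the open front edge at table height. Its +x points into the cubby, so the carrier is drawn out along -x; z up.
- carrier_lip (a point): Loose blue open-topped carrier, 150 mm (x) by 112 mm (y) by 50 mm high, 0.3 to 0.6 kg, walls 4 mm, floor 6 mm, standing on the table inside the cubby. Point: middle of the top edge of its front wall (the lip), mid-thickness. x points back into the carrier. The plate stands 53 mm behind this point; the 47 mm between the lip and the plate's face is open down to the floor.
- plate_center (a point): Amber mask plate with aluminium frame, about 0.14 kg: 8 mm thick (its x), 100 mm wide (y), 90 mm tall (z). Starts upright in a loose groove of the carrier, its top 96 mm above the table, its lower edge 6 mm above it. Point: centre of the plate, 45 mm below its top edge. It is graspable across its thickness at the top edge; it comes out straight up.
- slot_floor (a point): The empty rack slot to fill, marked by green flags on the two outer sides of the rack and a green strip on the slot's floor. Point: centre of the slot's floor, 10 mm above the table. x is across the slot (plate thickness), y along it (plate width); either face of the plate may look to +x. Slot 10.5 mm by 104.5 mm, 40 mm deep, mouth 50 mm above the table with a 3 mm chamfer. When home the plate's centre is 45 mm above this point.
- rack: Fixed white rack block 145 mm (x) by 130 mm (y) by 50 mm high, origin at the centre of its underside. Three slots 44 mm apart along its x (at -44, 0, +44 mm), each along its y; two hold stored plates whose tops are 100 mm above the table.
- hook_grip (a point): Pull hook, about 0.3 kg, that stands on the table by itself: foot 70 x 44 x 8 mm, upright orange grip 30 mm (x) by 24 mm (y), top 115 mm above the table. Point: on the grip's axis, 95 mm above the underside of the foot; pinch it there across y. From the grip a steel shaft of 8 mm diameter, axis 62 mm above the foot's underside, runs along +x.
- hook_blade (a point): Lower edge of the hook's downturned steel blade at the end of the shaft: 85 mm in +x from the grip's axis, 28 mm above the underside of the foot. Blade 4 mm thick (x), 30 mm wide (y), 38 mm tall. With the foot on the table it overlaps the carrier's lip by 22 mm in height.
- stored1_center (a point): Stored plate (green glass, dark frame), same size as the amber plate, standing in one rack slot. Point: its centre. Leave alone.
- stored2_center (a point): The other stored plate, likewise. Leave alone.
- bottle_center (a point): Amber bottle, 60 mm diameter, 110 mm tall; point at its centre. Leave alone.
- jar_center (a point): White jar with blue cap, 64 mm diameter, 90 mm tall; point at its centre. Leave alone.
- dish_center (a point): Shallow glass dish, 70 mm diameter, 16 mm tall; point at its centre. Leave alone.
Things that resemble listed ones, but are neither listed nor needed, are in the scene too. What is shaped like the part that bears hook_grip but red is not meant.

How it is judged:
By the outcome, as a careful person would: the job done as asked, in the order asked, and still so for the second after the job is handed in, with the robot touching nothing.
It also fails if it takes over 72 s, if anything falls off the work surface, if the arm or the gripper's body presses on something with over 40 N, if the wrist force passes 120 N, or if a joint passes its speed limit or range.

### The arm

A 6-joint arm with a two-finger parallel gripper is mounted at the origin on the work surface. World frame = base frame: x ahead of the robot, y to its left, z up, the work surface at z = 0. Lengths are in m, angles in rad, forces in N, time in s.
With the tool pointing down it reaches from about 0.25 to 0.725 m from the base axis. Payload 4 kg.
Tool frame: the origin (TCP) lies at the very end of the fingers, on their centre line; the grasp point (between the pads) lies 19 mm behind it; x points along the fingers, z is the direction in which the jaws open and shut, and the axes are right-handed (so a half turn about x gives the same grasp; the last joint's range is limited). The gripper opens to 85 mm and grips with 20 to 120 N. Pads are 22 mm wide; open, the fingers measure 114 mm over their backs; the gripper's body (76 mm by 85 mm) begins 54 mm behind the grasp point. The pads swing forward as they close: fully open they stand 13 mm farther back than shut.
Start: joints at [-1.287, 0.241, 0.005, 1.335, 0, 1.571], TCP at [0.14, -0.48, 0.231] pointing down, gripper open.
Joint ranges: [-2.72, 2.72], [-1.05, 1.87], [-1.09, 1.28], [-1.99, 2.15], [-1.42, 1.44], [-3.14, 3.14]. Speed limits (rad/s): [2.79, 2.79, 3.14, 3.14, 3.14, 3.14].

### API

Orientations are given as a unit quaternion [x, y, z, w].
In Python, from workcell import bot gives the robot as it stands.
- The arm moves only by the tool step_arm, never from a script. Its argument "series" is a list of rows, each an object of numbers: "x", "y", "z": the shift along the world's x, y, z in cm; "twist": the turn about the world's z in degrees; "jaw": the finger opening in cm, from 0 to 8.54. In form: [{"x": .., "y": .., "z": .., "twist": .., "jaw": ..}, ...]. A call has 1 to 10 rows; each row is the pose to reach, as a shift and turn from the pose measured when the call began; what a row does not reach only later rows make up. A row lasts 1/12 s, in which the tool goes at most 41.7 mm and 7.16 degrees, less where a joint would pass 70% of its speed; a pose out of reach is approached as far as the arm can. A call with a gripper value outside its range is refused whole. The fingers move at their own pace and stop on an object; the grip force is fixed at half the most. Time passes only in rows, so rows that repeat a pose let the fingers close. It gives the time, the measured TCP pose, the force and the opening at its end, in the units of the state.
- bot.get_obs(): the state, without advancing time (a new reading comes with each control period).
- bot.camera(name): name is "scene" or "top" or "wrist"; returns (picture, depth): 384x512x3 uint8, red, green, blue; 384x512 float32, m along the optical axis (not along the pixel's ray), 0 where there is no reading.
- bot.camera_info(name): a dict with "camera_matrix" (3x3 intrinsics, pixels), "R" (3x3) and "t" (3): a world point X has camera coordinates R X + t; the wrist camera has in their place "mount" (4x4, takes a point from camera to tool coordinates, whose origin is the TCP and whose axes are the tool frame's). Camera axes: x right, y down, z forward; pixel columns grow to the right and rows downward; lengths in m; the calibration is good to about 2 mm. A picture is of the moment at which its call begins: read the wrist's pose just before it. camera_info takes no time and is no camera call.
- bot.job_done(): hands the job in, once; it reports no verdict.
The state is a dict: "clock": time; "joint_pos": joint angles; "joint_vel": joint speeds; "tau": joint torques, N m; "eef_pos": TCP position; "tool_rot": TCP orientation; "ft_force": force on the tool from outside, world axes, zero at the start; "ft_torque": the same for the moment, N m; "grip_width": finger opening in m.
Only numpy, scipy, OpenCV 4.12 (cv2) and the standard library are available. Lean on these libraries where they do the work, as an engineer would, in place of code of your own. Each camera call takes 0.05 s, during which the arm holds its last target.

## Working session

There is one attempt and no reset: what is moved stays moved. The work goes in short steps, Python scripts to look and compute and a tool call to move; the robot and the scene stay as the last step left them, time stands still between calls to the robot, and variables do not carry over. Pictures are saved under pics/ and viewed, and the job is handed in when it is done.

Besides the shell and the picture viewer there is one more tool, called after "Call:" by a JSON object that holds its "method" and its "body". step_arm: Moves the arm, as the interface text tells. Its arguments: {"type":"object","properties":{"series":{"type":"array","items":{"type":"object","properties":{"x":{"type":"number"},"y":{"type":"number"},"z":{"type":"number"},"twist":{"type":"number"},"jaw":{"type":"number"}}}}},"required":["series"]}

```bash
ls; mkdir -p pics; cat > h.py <<'E'
import numpy as np,cv2
from workcell import bot
def snap(n,f):
    p,d=bot.camera(n); cv2.imwrite(f'pics/{f}.png',p[:,:,::-1]); np.save(f'pics/{f}.npy',d); return p,d
def w(n,f,u,v,z=None,dep=None):
    i=bot.camera_info(n);K=np.array(i['camera_matrix']);R=np.array(i['R']);t=np.array(i['t'])
    r=np.linalg.inv(K)@[u,v,1.]
    c=-R.T@t
    if z is not None:
        dr=R.T@r; return c+dr*(z-c[2])/dr[2]
    d=np.load(f'pics/{f}.npy')[int(round(v)),int(round(u))] if dep is None else dep
    return R.T@(r*d-t)
E
python3 - <<'E'
from h import *
for n in('scene','top'):
    snap(n,n+'0'); i=bot.camera_info(n); print(i)
print(bot.camera_info('wrist')); print(bot.get_obs())
E
```

```text
pics
{'camera_matrix': array([[372.13681053,   0.        , 254.43580159],
       [  0.        , 372.13681053, 187.24078848],
       [  0.        ,   0.        ,   1.        ]]), 'R': array([[-0.4162676 ,  0.90922114, -0.00618122],
       [ 0.61718497,  0.27755983, -0.73623587],
       [-0.66768555, -0.3102861 , -0.67669678]]), 't': array([ 0.17669289, -0.2850063 ,  1.56861195])}
{'camera_matrix': array([[350.27693762,   0.        , 255.26655023],
       [  0.        , 350.27693762, 189.07561166],
       [  0.        ,   0.        ,   1.        ]]), 'R': array([[-4.19612031e-03, -9.99991106e-01, -4.23812432e-04],
       [-9.89377580e-01,  4.21316793e-03, -1.45307444e-01],
       [ 1.45307937e-01, -1.90416999e-04, -9.89386460e-01]]), 't': array([0.04871144, 0.53571266, 0.91888679])}
{'camera_matrix': array([[327.61055786,   0.        , 254.5574745 ],
       [  0.        , 327.61055786, 191.96574215],
       [  0.        ,   0.        ,   1.        ]]), 'mount': array([[-8.68606065e-04, -2.76978711e-01,  9.60875663e-01,
        -1.41394074e-01],
       [-1.95759250e-03, -9.60873713e-01,
[... 202 characters left out ...]
00000e+00]])}
{'clock': 0.1, 'joint_pos': array([-1.28701101e+00,  2.41359628e-01,  3.88077842e-03,  1.33521504e+00,
        1.26025093e-05,  1.57078070e+00]), 'joint_vel': array([ 8.16634332e-04, -2.93130203e-04,  1.70390726e-03,  4.66987093e-05,
        6.40036358e-04, -2.18649936e-03]), 'tau': array([-4.03890544e-05, -3.73137939e+01,  2.53009826e+01,  1.08234616e-02,
       -8.97602172e-05,  1.24516555e-05]), 'eef_pos': array([ 0.13984227, -0.47946124,  0.23049934]), 'tool_rot': array([ 0.42466805,  0.56622065, -0.42385584,  0.56515259]), 'ft_force': array([-0.31181829, -0.57187607, -0.11228883]), 'ft_torque': array([0.02379595, 0.01338528, 0.01251705]), 'grip_width': 0.08559517110755965}
```

View pics/scene0.png

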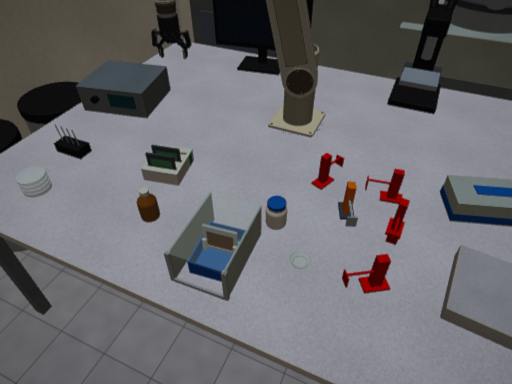

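View pics/top0.png

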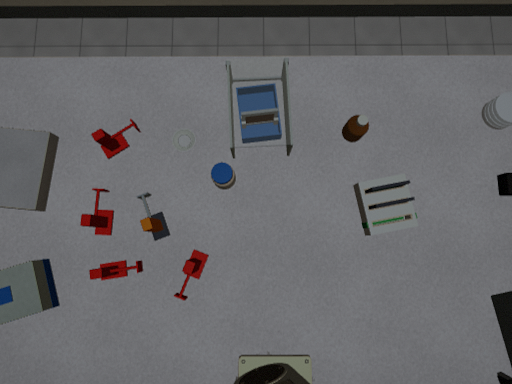

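```bash
python3 - <<'E'
import cv2,numpy as np
t=cv2.imread('pics/top0.png'); 
def c(im,x0,y0,x1,y1,s,f): cv2.imwrite('pics/'+f,cv2.resize(im[y0:y1,x0:x1],None,fx=s,fy=s,interpolation=cv2.INTER_CUBIC))
c(t,215,50,305,165,5,'cubby.png'); c(t,75,170,215,305,5,'hook.png'); c(t,345,165,425,245,6,'rack.png')
E
```

```text
(no output)
```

View pics/cubby.png

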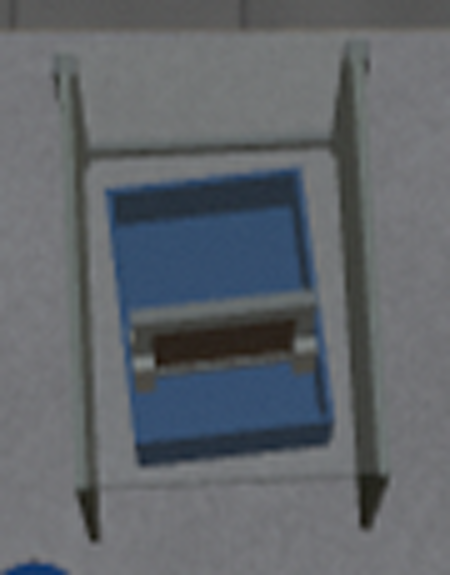

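View pics/hook.png

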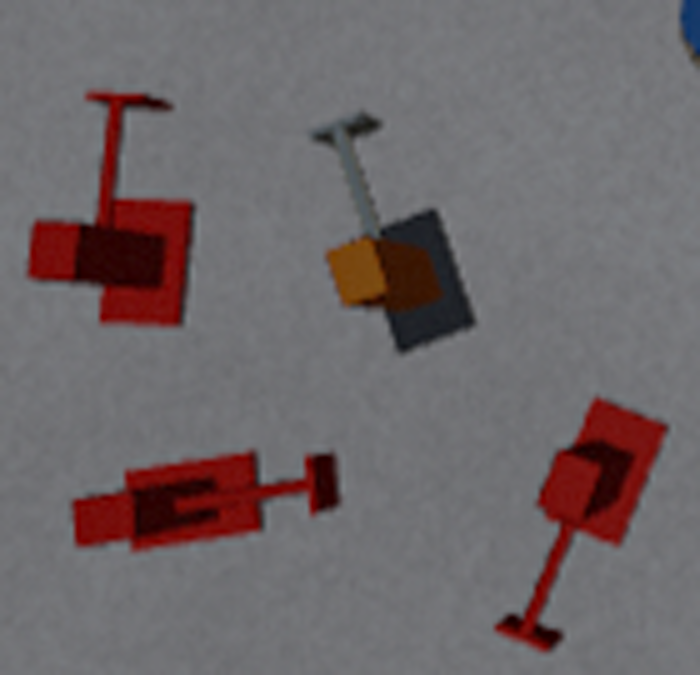

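View pics/rack.png

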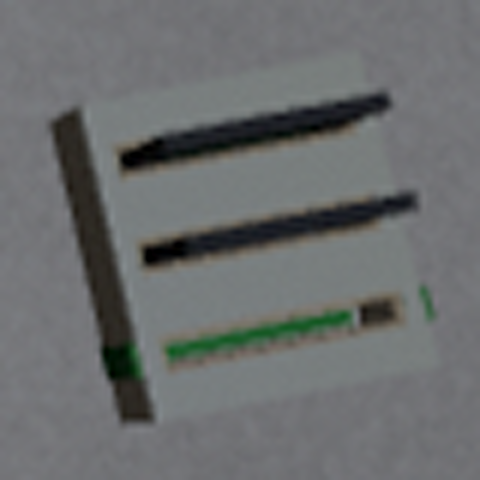

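```bash
python3 - <<'E'
from h import *
T=lambda u,v,z:np.round(w('top','top0',u,v,z)*1000,1)
i=bot.camera_info('top');print('cam',-i['R'].T@i['t'])
H=lambda a,b,z:T(75+a/5,170+b/5,z)
print('grip top c',[H(a,b,.115) for a,b in((357,272),(327,252),(375,238),(387,300),(345,308))])
print('foot',[H(a,b,.008) for a,b in((435,210),(475,325),(402,352))])
print('blade top',[H(a,b,.066) for a,b in((310,133),(378,113))])
print('shaft',[H(a,b,.062) for a,b in((372,232),(346,140))])
C=lambda a,b,z:T(215+a/5,50+b/5,z)
print('lip',[C(a,b,.05) for a,b in((137,443),(332,424))],'bottom',[C(a,b,0) for a,b in((140,465),(330,443))])
print('back',[C(a,b,.05) for a,b in((107,190),(300,170))])
print('plate top',[C(a,b,.096) for a,b in((130,312),(316,292),(132,330),(316,310))])
print('roof front',[C(a,b,.123) for a,b in((80,490),(382,475))],'wall foot front',[C(a,b,0) for a,b in((97,542),(365,530))])
print('roof back',[C(a,b,.123) for a,b in((65,58),(358,45))])
R=lambda a,b,z:T(345+a/6,165+b/6,z)
print('rack top cnr',[R(a,b,.05) for a,b in((82,107),(155,420),(358,50),(438,362))])
print('slot outline',[R(a,b,.05) for a,b in((165,343),(168,368),(400,295),(405,317))])
for n,(u,v) in dict(bottle=(362,121),jar=(222,170),dish=(184,141)).items(): print(n,T(u,v,{'bottle':.11,'jar':.09,'dish':.016}[n]))
E
```

```text
cam [0.39670495 0.04662893 0.98699783]
grip top c [array([437.4, 316.8, 115. ]), array([447.3, 332.1, 115. ]), array([454.2, 308.5, 115. ]), array([423.5, 301.4, 115. ]), array([419.7, 322. , 115. ])]
foot [array([476.8, 307.7,   8. ]), array([412.8, 283.3,   8. ]), array([398.2, 323.2,   8. ])]
blade top [array([513.2, 359.9,  66. ]), array([523.7, 324.3,  66. ])]
shaft [array([460.9, 326.2,  62. ]), array([509.8, 341.9,  62. ])]
lip [array([675.4,  81.4,  50. ]), array([685.8, -26.5,  50. ])] bottom [array([677.1,  81.5,   0. ]), array([689.8, -29.1,   0. ])]
back [array([823. ,  98.5,  50. ]), array([834.4, -10.6,  50. ])]
plate top [array([733.6,  83.5,  96. ]), array([744.3, -15.5,  96. ]), array([723.6,  82.4,  96. ]), array([734.3, -15.3,  96. ])]
roof front [array([629.2, 107.6, 123. ]), array([636.4, -45.8, 123. ])] wall foot front [array([631.4, 106.3,   0. ]), array([637.8, -48.5,   0. ])]
roof back [array([863.3, 116.9, 123. ]), array([869.9, -37.6, 123. ])]
rack top cnr [array([ 550.2, -233.9,   50. ]), array([ 409.9, -259.5,   50. ]), array([ 575.9, -360.3,   50. ]), array([ 434.9, -386.4,   50. ])]
slot outline [array([ 443.8, -265.8,   50. ]), array([ 432.8, -266.5,   50. ]), array([ 464.7, -371.6,   50. ]), array([ 454.9, -373.2,   50. ])]
bottle [ 703.5 -232.3  110. ]
jar [579.1 133.   90. ]
dish [679.1 249.7  16. ]
```

```bash
cat >> h.py <<'E'
from scipy.spatial.transform import Rotation as Ro
def st():
    o=bot.get_obs(); M=Ro.from_quat(o['tool_rot']).as_matrix()
    print('t',round(o['clock'],2),'tcp mm',np.round(o['eef_pos']*1000,1),'jaw ang',round(np.degrees(np.arctan2(M[1,2],M[0,2])),1),'xaxis',np.round(M[:,0],3),'q',np.round(o['joint_pos'],2),'F',np.round(o['ft_force'],1),'w',round(o['grip_width']*1000,1))
    return o,M
def ww(f,u,v,z=None,o=None):
    d=np.load(f'pics/{f}.npz'); M,p=d['M'],d['p']; i=bot.camera_info('wrist'); m=np.array(i['mount']);K=np.array(i['camera_matrix'])
    R=M@m[:3,:3]; c=M@m[:3,3]+p; r=R@np.linalg.inv(K)@[u,v,1.]
    if z is None: return c+r*d['d'][int(round(v)),int(round(u))]
    return c+r*(z-c[2])/r[2]
def wsnap(f):
    o,M=st(); p,d=bot.camera('wrist'); cv2.imwrite(f'pics/{f}.png',p[:,:,::-1]); np.savez(f'pics/{f}.npz',M=M,p=o['eef_pos'],d=d)
E
python3 -c "
from h import *
st()
for u,v in((195,263),(97,221),(110,270),(106,137)): print(w('top','top0',u,v,.06).round(3))"
```

```text
t 0.1 tcp mm [ 139.8 -479.5  230.5] jaw ang -73.7 xaxis [-0.001  0.002 -1.   ] q [-1.29  0.24  0.    1.34  0.    1.57] F [-0.3 -0.6 -0.1] w 85.6
[0.34  0.204 0.06 ]
[0.449 0.465 0.06 ]
[0.323 0.423 0.06 ]
[0.679 0.454 0.06 ]
```

```bash
python3 - <<'E'
import cv2
t=cv2.imread('pics/scene0.png')
cv2.imwrite('pics/hookscene.png',cv2.resize(t[145:295,305:420],None,fx=4,fy=4,interpolation=cv2.INTER_CUBIC))
E
```

```text
(no output)
```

View pics/hookscene.png

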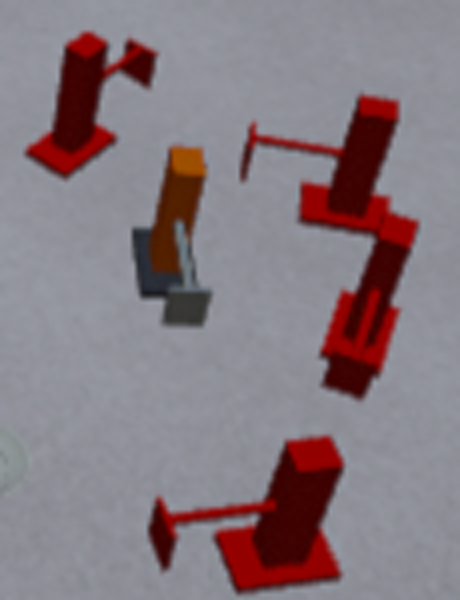

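Call:
{"method": "step_arm", "body": {"series": [{"x": 31, "y": 38, "z": 3, "twist": 2, "jaw": 8.5}, {"x": 31, "y": 38, "z": 3, "twist": 2, "jaw": 8.5}, {"x": 31, "y": 38, "z": 3, "twist": 2, "jaw": 8.5}, {"x": 31, "y": 38, "z": 3, "twist": 2, "jaw": 8.5}, {"x": 31, "y": 38, "z": 3, "twist": 2, "jaw": 8.5}, {"x": 31, "y": 38, "z": 3, "twist": 2, "jaw": 8.5}, {"x": 31, "y": 38, "z": 3, "twist": 2, "jaw": 8.5}, {"x": 31, "y": 38, "z": 3, "twist": 2, "jaw": 8.5}, {"x": 31, "y": 38, "z": 3, "twist": 2, "jaw": 8.5}, {"x": 31, "y": 38, "z": 3, "twist": 2, "jaw": 8.5}]}}

```text
clock: 0.93
eef_pos: [0.4032, -0.1555, 0.256]
tool_rot: [0.415, 0.574, -0.414, 0.572]
ft_force: [0.6, -0.3, 0.6]
grip_width: 0.085
```

```bash
python3 -c "
from h import *
st()"
```

```text
t 0.93 tcp mm [ 403.2 -155.5  256. ] jaw ang -71.7 xaxis [-0.001  0.002 -1.   ] q [-0.37  0.1  -0.11  1.37  0.    2.45] F [ 0.6 -0.3  0.6] w 85.0
```

Call:
{"method": "step_arm", "body": {"series": [{"x": 3.4, "y": 47, "z": 2, "twist": 72}, {"x": 3.4, "y": 47, "z": 2, "twist": 72}, {"x": 3.4, "y": 47, "z": 2, "twist": 72}, {"x": 3.4, "y": 47, "z": 2, "twist": 72}, {"x": 3.4, "y": 47, "z": 2, "twist": 72}, {"x": 3.4, "y": 47, "z": 2, "twist": 72}, {"x": 3.4, "y": 47, "z": 2, "twist": 72}, {"x": 3.4, "y": 47, "z": 2, "twist": 72}, {"x": 3.4, "y": 47, "z": 2, "twist": 72}, {"x": 3.4, "y": 47, "z": 2, "twist": 72}]}}

```text
$.series[0]: bad value
```

Call:
{"method": "step_arm", "body": {"series": [{"x": 0, "y": 0, "z": 0, "twist": 70}, {"x": 0, "y": 0, "z": 0, "twist": 70}, {"x": 0, "y": 0, "z": 0, "twist": 70}, {"x": 0, "y": 0, "z": 0, "twist": 70}, {"x": 0, "y": 0, "z": 0, "twist": 70}, {"x": 0, "y": 0, "z": 0, "twist": 70}, {"x": 0, "y": 0, "z": 0, "twist": 70}, {"x": 0, "y": 0, "z": 0, "twist": 70}, {"x": 0, "y": 0, "z": 0, "twist": 70}, {"x": 0, "y": 0, "z": 0, "twist": 70}]}}

```text
$.series[0]: bad value
```

```bash
python3 -c "
from h import *
st()"
```

```text
t 0.93 tcp mm [ 403.2 -155.5  256. ] jaw ang -71.7 xaxis [-0.001  0.002 -1.   ] q [-0.37  0.1  -0.11  1.37  0.    2.45] F [ 0.6 -0.3  0.6] w 85.0
```

Call:
{"method": "step_arm", "body": {"series": [{"x": 3.4, "y": 47, "z": 2, "twist": 72, "jaw": 8.5}, {"x": 3.4, "y": 47, "z": 2, "twist": 72, "jaw": 8.5}, {"x": 3.4, "y": 47, "z": 2, "twist": 72, "jaw": 8.5}, {"x": 3.4, "y": 47, "z": 2, "twist": 72, "jaw": 8.5}, {"x": 3.4, "y": 47, "z": 2, "twist": 72, "jaw": 8.5}, {"x": 3.4, "y": 47, "z": 2, "twist": 72, "jaw": 8.5}, {"x": 3.4, "y": 47, "z": 2, "twist": 72, "jaw": 8.5}, {"x": 3.4, "y": 47, "z": 2, "twist": 72, "jaw": 8.5}, {"x": 3.4, "y": 47, "z": 2, "twist": 72, "jaw": 8.5}, {"x": 3.4, "y": 47, "z": 2, "twist": 72, "jaw": 8.5}]}}

```text
clock: 1.77
eef_pos: [0.4324, 0.2598, 0.2733]
tool_rot: [-0.002, 0.708, 0.001, 0.706]
ft_force: [1.0, -0.6, -0.5]
grip_width: 0.0848
```

Call:
{"method": "step_arm", "body": {"series": [{"x": 0.5, "y": 5.7, "z": 0, "twist": 108, "jaw": 8.5}, {"x": 0.5, "y": 5.7, "z": 0, "twist": 108, "jaw": 8.5}, {"x": 0.5, "y": 5.7, "z": 0, "twist": 108, "jaw": 8.5}, {"x": 0.5, "y": 5.7, "z": 0, "twist": 108, "jaw": 8.5}, {"x": 0.5, "y": 5.7, "z": 0, "twist": 108, "jaw": 8.5}, {"x": 0.5, "y": 5.7, "z": 0, "twist": 108, "jaw": 8.5}, {"x": 0.5, "y": 5.7, "z": 0, "twist": 108, "jaw": 8.5}, {"x": 0.5, "y": 5.7, "z": 0, "twist": 108, "jaw": 8.5}, {"x": 0.5, "y": 5.7, "z": 0, "twist": 108, "jaw": 8.5}, {"x": 0.5, "y": 5.7, "z": 0, "twist": 108, "jaw": 8.5}]}}

```text
clock: 2.6
eef_pos: [0.4371, 0.3166, 0.2727]
tool_rot: [-0.416, 0.574, 0.414, 0.572]
ft_force: [0.8, -0.3, 0.0]
grip_width: 0.0853
```

Call:
{"method": "step_arm", "body": {"series": [{"x": 0, "y": 0, "z": 0, "twist": 36, "jaw": 8.5}, {"x": 0, "y": 0, "z": 0, "twist": 36, "jaw": 8.5}, {"x": 0, "y": 0, "z": 0, "twist": 36, "jaw": 8.5}, {"x": 0, "y": 0, "z": 0, "twist": 36, "jaw": 8.5}, {"x": 0, "y": 0, "z": 0, "twist": 36, "jaw": 8.5}, {"x": 0, "y": 0, "z": 0, "twist": 36, "jaw": 8.5}, {"x": 0, "y": 0, "z": 0, "twist": 36, "jaw": 8.5}]}}

```text
clock: 3.18
eef_pos: [0.437, 0.3164, 0.2722]
tool_rot: [0.572, -0.418, -0.57, -0.416]
ft_force: [0.8, -0.2, -0.7]
grip_width: 0.085
```

```bash
python3 -c "
from h import *
wsnap('w1')"
```

```text
t 3.18 tcp mm [437.  316.4 272.2] jaw ang 107.7 xaxis [ 0.    -0.004 -1.   ] q [ 0.63  0.31  0.2   1.47 -0.    0.32] F [ 0.8 -0.2 -0.7] w 85.0
```

View pics/w1.png

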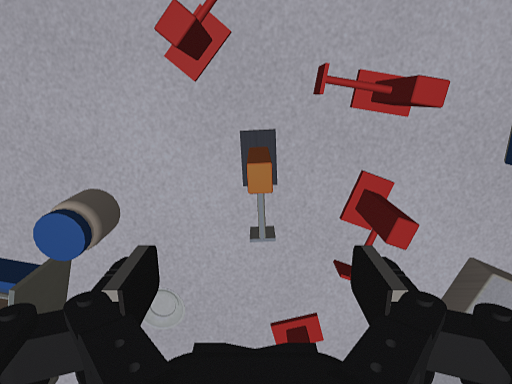

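```bash
python3 - <<'E'
import cv2
t=cv2.imread('pics/w1.png')
cv2.imwrite('pics/w1c.png',cv2.resize(t[120:250,220:300],None,fx=4.5,fy=4.5,interpolation=cv2.INTER_CUBIC))
E
```

```text
(no output)
```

View pics/w1c.png

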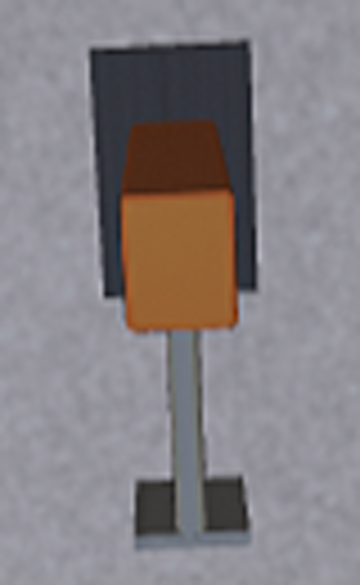

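```bash
python3 - <<'E'
from h import *
g=lambda a,b,z:ww('w1',220+a/4.5,120+b/4.5,z)[:2]*1000
tl,tr,bl,br=[g(a,b,.115) for a,b in((121,192),(233,190),(128,328),(239,326))]
print('top',tl.round(1),tr.round(1),bl.round(1),br.round(1),'c',((tl+tr+bl+br)/4).round(1))
for p,q in((tl,bl),(tr,br)): print(np.degrees(np.arctan2(*(q-p)[::-1])))
a,b,c,d=[g(x,y,.008) for x,y in((90,47),(249,41),(104,297),(256,291))]
print('foot c',((a+b+c+d)/4).round(1),np.linalg.norm(c-a))
for p,q in((a,c),(b,d)): print(np.degrees(np.arctan2(*(q-p)[::-1])))
e,f=[g(x,y,.066) for x,y in((135,534),(250,532))]
print('blade outer',e.round(1),f.round(1),((e+f)/2).round(1)); print(np.degrees(np.arctan2(*(f-e)[::-1])))
E
```

```text
top [427.4 306.1] [420.  327.9] [454.7 316.1] [447.2 338.2] c [437.3 322.1]
20.13181785678292
20.910610909679708
foot c [437.9 322. ] 70.34360631792602
20.143488970712642
20.216931365317297
blade outer [520.4 337.3] [510.9 365.1] [515.6 351.2]
108.78822955987464
```

Call:
{"method": "step_arm", "body": {"series": [{"x": 0, "y": 0.4, "z": -4, "twist": 2.3, "jaw": 8.5}, {"x": 0, "y": 0.4, "z": -8, "twist": 2.3, "jaw": 8.5}, {"x": 0, "y": 0.4, "z": -12, "twist": 2.3, "jaw": 8.5}, {"x": 0, "y": 0.4, "z": -16, "twist": 2.3, "jaw": 8.5}, {"x": 0, "y": 0.4, "z": -18.5, "twist": 2.3, "jaw": 8.5}, {"x": 0, "y": 0.4, "z": -19.6, "twist": 2.3, "jaw": 8.5}, {"x": 0, "y": 0.4, "z": -19.6, "twist": 2.3, "jaw": 5}, {"x": 0, "y": 0.4, "z": -19.6, "twist": 2.3, "jaw": 4}, {"x": 0, "y": 0.4, "z": -19.6, "twist": 2.3, "jaw": 2}]}}

```text
clock: 3.98
eef_pos: [0.4379, 0.3211, 0.0776]
tool_rot: [0.58, -0.406, -0.578, -0.406]
ft_force: [-0.3, -0.1, 0.5]
grip_width: 0.0511
```

Call:
{"method": "step_arm", "body": {"series": [{"x": 0, "y": 0, "z": 0, "twist": 0, "jaw": 1.5}, {"x": 0, "y": 0, "z": 0, "twist": 0, "jaw": 1.5}, {"x": 0, "y": 0, "z": 0, "twist": 0, "jaw": 1.5}]}}

```text
clock: 4.23
eef_pos: [0.4393, 0.3219, 0.0795]
tool_rot: [0.581, -0.405, -0.577, -0.407]
ft_force: [-0.5, -0.9, 4.8]
grip_width: 0.0236
```

```bash
python3 -c "
from h import *
wsnap('w2')"
```

```text
t 4.23 tcp mm [439.3 321.9  79.5] jaw ang 109.9 xaxis [ 0.006 -0.    -1.   ] q [ 0.63  0.44 -0.13  1.   -0.    0.29] F [-0.5 -0.9  4.8] w 23.6
```

View pics/w2.png

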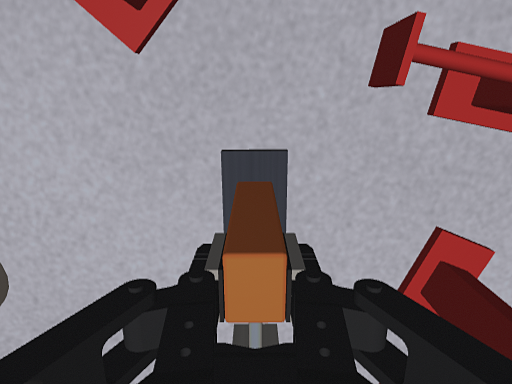

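Call:
{"method": "step_arm", "body": {"series": [{"x": 0, "y": 0, "z": 2, "twist": 0, "jaw": 1.5}, {"x": 0, "y": 0, "z": 5, "twist": 0, "jaw": 1.5}, {"x": 0, "y": 0, "z": 8.5, "twist": 0, "jaw": 1.5}, {"x": 0, "y": 0, "z": 12, "twist": 0, "jaw": 1.5}, {"x": 1, "y": -4, "z": 12, "twist": -3, "jaw": 1.5}, {"x": 2, "y": -8, "z": 12, "twist": -6, "jaw": 1.5}, {"x": 2.5, "y": -12, "z": 12, "twist": -9, "jaw": 1.5}, {"x": 3, "y": -16, "z": 12, "twist": -12, "jaw": 1.5}, {"x": 3.5, "y": -20, "z": 12, "twist": -15, "jaw": 1.5}, {"x": 4, "y": -24, "z": 12, "twist": -15, "jaw": 1.5}]}}

```text
clock: 5.12
eef_pos: [0.4785, 0.0801, 0.1993]
tool_rot: [0.522, -0.478, -0.519, -0.479]
ft_force: [0.7, 0.2, -2.7]
grip_width: 0.0232
```

Call:
{"method": "step_arm", "body": {"series": [{"x": 0.4, "y": -4, "z": 0, "twist": 0, "jaw": 1.5}, {"x": 0.5, "y": -7, "z": 0, "twist": 0, "jaw": 1.5}, {"x": 0.5, "y": -7.1, "z": 0, "twist": 0, "jaw": 1.5}, {"x": 0.5, "y": -7.1, "z": 0, "twist": 0, "jaw": 1.5}]}}

```text
clock: 5.45
eef_pos: [0.483, 0.0074, 0.1989]
tool_rot: [0.521, -0.479, -0.518, -0.48]
ft_force: [-0.4, 0.7, -2.6]
grip_width: 0.0232
```

```bash
python3 -c "
from h import *
wsnap('w3');snap('top','top3')"
python3 - <<'E'
import cv2
t=cv2.imread('pics/top3.png')
cv2.imwrite('pics/top3c.png',cv2.resize(t[50:290,190:330],None,fx=2.5,fy=2.5,interpolation=cv2.INTER_CUBIC))
E
```

```text
t 5.45 tcp mm [483.    7.4 198.9] jaw ang 94.6 xaxis [ 0.003 -0.001 -1.   ] q [ 0.02  0.22 -0.11  1.24 -0.   -0.06] F [-0.4  0.7 -2.6] w 23.2
```

View pics/w3.png

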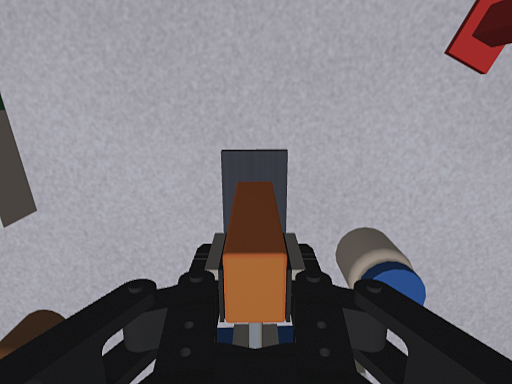

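View pics/top3c.png

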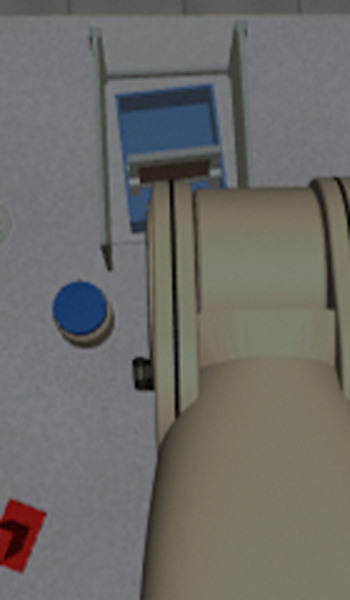

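```bash
python3 - <<'E'
from h import *
d=np.load('pics/w2.npz')
ps=[ww('w2',u,v,.115) for u,v in((223,253),(287,253),(224,322),(286,322))]
print(np.round([(d['M'].T@(p-d['p']))*1000 for p in ps],1))
E
```

```text
[[-35.5  17.  -10.3]
 [-35.6  16.9  12.4]
 [-35.4 -11.9 -10.7]
 [-35.4 -11.9  12.8]]
```

Call:
{"method": "step_arm", "body": {"series": [{"x": 0, "y": 0, "z": -4, "twist": 0, "jaw": 1.5}, {"x": 0, "y": 0, "z": -8, "twist": 0, "jaw": 1.5}, {"x": 0, "y": 0, "z": -8.6, "twist": 0, "jaw": 1.5}, {"x": 3, "y": 0.3, "z": -8.6, "twist": 0, "jaw": 1.5}, {"x": 6, "y": 0.6, "z": -8.6, "twist": 0, "jaw": 1.5}, {"x": 9, "y": 0.9, "z": -8.6, "twist": 0, "jaw": 1.5}, {"x": 11, "y": 1.1, "z": -8.6, "twist": 0, "jaw": 1.5}, {"x": 12.5, "y": 1.3, "z": -8.6, "twist": 0, "jaw": 1.5}, {"x": 12.9, "y": 1.3, "z": -8.6, "twist": 0, "jaw": 1.5}, {"x": 12.9, "y": 1.3, "z": -8.6, "twist": 0, "jaw": 1.5}]}}

```text
clock: 6.38
eef_pos: [0.6132, 0.0239, 0.1135]
tool_rot: [0.522, -0.477, -0.52, -0.479]
ft_force: [0.2, -0.2, -2.7]
grip_width: 0.0229
```

```bash
python3 -c "
from h import *
st();snap('scene','sc4');snap('top','top4')"
python3 - <<'E'
import cv2
t=cv2.imread('pics/sc4.png')
cv2.imwrite('pics/sc4c.png',cv2.resize(t[150:300,160:310],None,fx=4,fy=4,interpolation=cv2.INTER_CUBIC))
t=cv2.imread('pics/top4.png')
cv2.imwrite('pics/top4c.png',cv2.resize(t[50:170,205:315],None,fx=5,fy=5,interpolation=cv2.INTER_CUBIC))
E
```

```text
t 6.38 tcp mm [613.2  23.9 113.5] jaw ang 94.9 xaxis [ 0.004 -0.001 -1.   ] q [ 0.04  0.53  0.12  1.16 -0.   -0.05] F [ 0.2 -0.2 -2.7] w 22.9
```

View pics/sc4c.png

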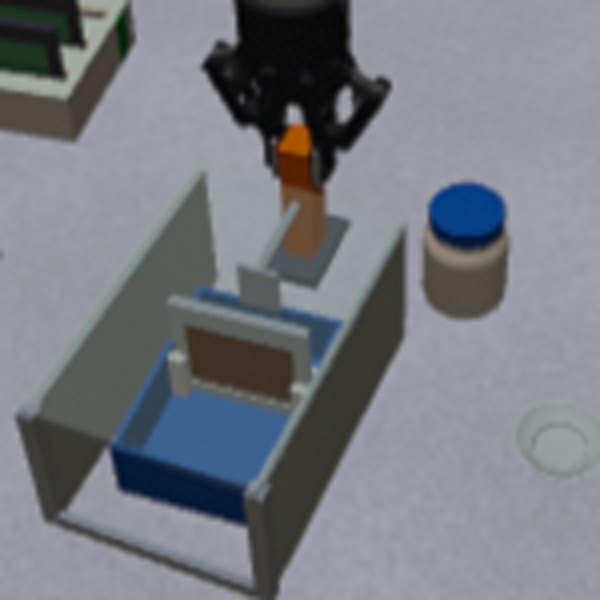

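View pics/top4c.png

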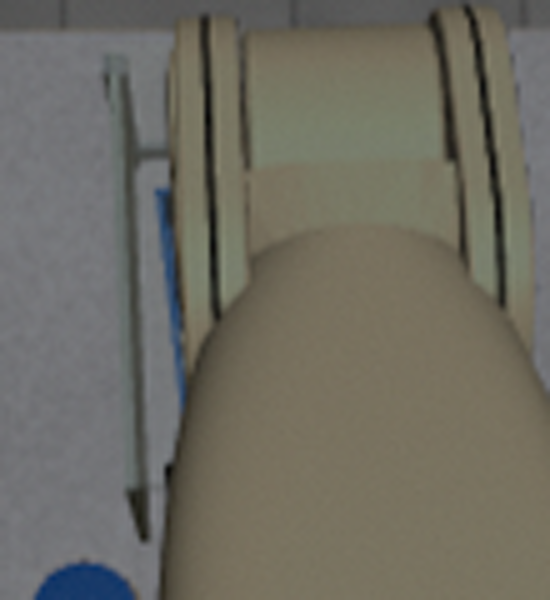

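Call:
{"method": "step_arm", "body": {"series": [{"x": 0, "y": -0.3, "z": -1.0, "twist": 0, "jaw": 1.5}, {"x": 0, "y": -0.3, "z": -2, "twist": 0, "jaw": 1.5}, {"x": 0, "y": -0.3, "z": -3.0, "twist": 0, "jaw": 1.5}, {"x": 0, "y": -0.3, "z": -3.0, "twist": 0, "jaw": 1.5}]}}

```text
clock: 6.82
eef_pos: [0.6088, 0.02, 0.0802]
tool_rot: [-0.52, 0.479, 0.521, 0.477]
ft_force: [1.5, -0.3, -2.6]
grip_width: 0.0235
```

```bash
python3 -c "
from h import *
st();snap('scene','sc5')"
python3 - <<'E'
import cv2
t=cv2.imread('pics/sc5.png')
cv2.imwrite('pics/sc5c.png',cv2.resize(t[180:280,180:280],None,fx=6,fy=6,interpolation=cv2.INTER_CUBIC))
E
```

```text
t 6.82 tcp mm [608.8  20.   80.2] jaw ang 94.9 xaxis [-0.003 -0.001 -1.   ] q [ 0.03  0.56  0.07  1.09 -0.   -0.05] F [ 1.5 -0.3 -2.6] w 23.5
```

View pics/sc5c.png

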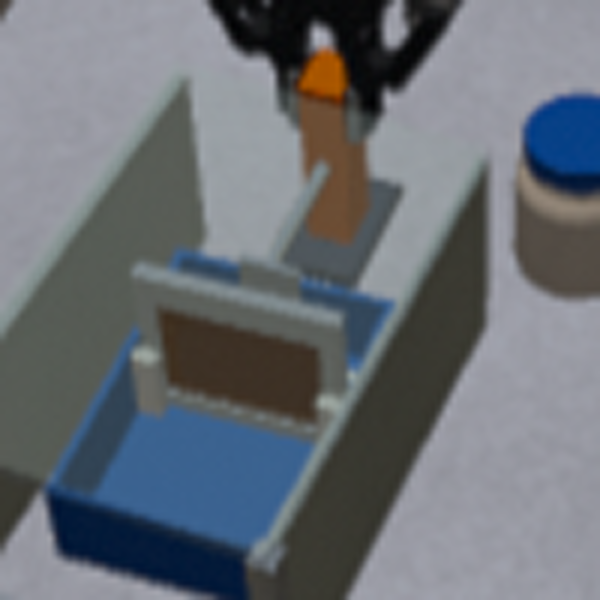

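Call:
{"method": "step_arm", "body": {"series": [{"x": -0.3, "y": 0, "z": 0.2, "twist": 0, "jaw": 1.5}, {"x": -0.7, "y": 0, "z": 0.2, "twist": 0, "jaw": 1.5}, {"x": -1.3, "y": -0.1, "z": 0.2, "twist": 0, "jaw": 1.5}, {"x": -2.2, "y": -0.1, "z": 0.2, "twist": 0, "jaw": 1.5}, {"x": -3.3, "y": -0.2, "z": 0.2, "twist": 0, "jaw": 1.5}, {"x": -4.5, "y": -0.2, "z": 0.2, "twist": 0, "jaw": 1.5}, {"x": -5.7, "y": -0.3, "z": 0.2, "twist": 0, "jaw": 1.5}, {"x": -6.9, "y": -0.3, "z": 0.2, "twist": 0, "jaw": 1.5}, {"x": -7.8, "y": -0.4, "z": 0.2, "twist": 0, "jaw": 1.5}, {"x": -8.3, "y": -0.4, "z": 0.2, "twist": 0, "jaw": 1.5}]}}

```text
clock: 7.7
eef_pos: [0.5258, 0.0158, 0.084]
tool_rot: [0.521, -0.479, -0.52, -0.478]
ft_force: [2.4, 0.4, -4.0]
grip_width: 0.0231
```

```bash
python3 -c "
from h import *
st();snap('scene','sc6')"
python3 - <<'E'
import cv2
t=cv2.imread('pics/sc6.png')
cv2.imwrite('pics/sc6c.png',cv2.resize(t[150:300,160:310],None,fx=4,fy=4,interpolation=cv2.INTER_CUBIC))
E
```

```text
t 7.7 tcp mm [525.8  15.8  84. ] jaw ang 94.9 xaxis [-0.    -0.001 -1.   ] q [ 0.03  0.4  -0.17  1.   -0.   -0.05] F [ 2.4  0.4 -4. ] w 23.1
```

View pics/sc6c.png

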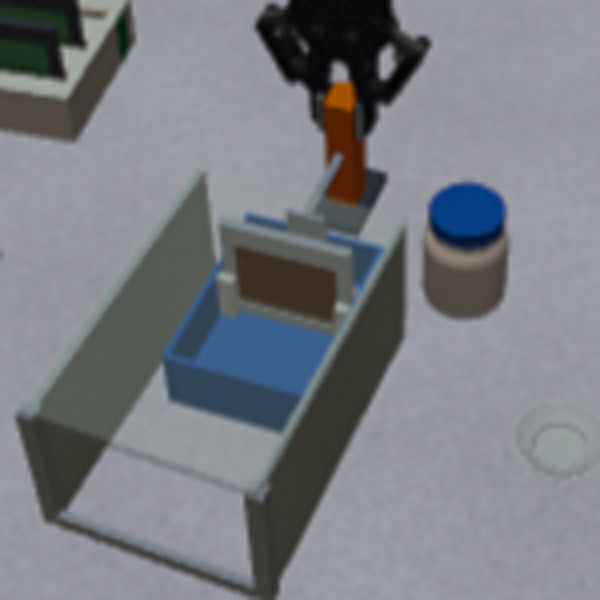

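Works: the carrier follows the blade (lip now at the mouth). Continue.

Call:
{"method": "step_arm", "body": {"series": [{"x": -0.5, "y": 0, "z": 0, "twist": 0, "jaw": 1.5}, {"x": -1.3, "y": -0.1, "z": 0, "twist": 0, "jaw": 1.5}, {"x": -2.5, "y": -0.1, "z": 0, "twist": 0, "jaw": 1.5}, {"x": -3.8, "y": -0.2, "z": 0, "twist": 0, "jaw": 1.5}, {"x": -5.1, "y": -0.2, "z": 0, "twist": 0, "jaw": 1.5}, {"x": -6.3, "y": -0.3, "z": 0, "twist": 0, "jaw": 1.5}, {"x": -7.3, "y": -0.3, "z": 0, "twist": 0, "jaw": 1.5}, {"x": -8, "y": -0.3, "z": 0, "twist": 0, "jaw": 1.5}]}}

```text
clock: 8.42
eef_pos: [0.4452, 0.0128, 0.0847]
tool_rot: [0.521, -0.478, -0.52, -0.478]
ft_force: [3.5, 0.4, -1.9]
grip_width: 0.0234
```

Call:
{"method": "step_arm", "body": {"series": [{"x": -0.5, "y": 0, "z": 0, "twist": 0, "jaw": 1.5}, {"x": -1.3, "y": -0.1, "z": 0, "twist": 0, "jaw": 1.5}, {"x": -2.5, "y": -0.1, "z": 0, "twist": 0, "jaw": 1.5}, {"x": -3.8, "y": -0.2, "z": 0, "twist": 0, "jaw": 1.5}, {"x": -5.0, "y": -0.2, "z": 0, "twist": 0, "jaw": 1.5}, {"x": -6, "y": -0.2, "z": 0, "twist": 0, "jaw": 1.5}, {"x": -6.5, "y": -0.2, "z": 0, "twist": 0, "jaw": 1.5}, {"x": -6.5, "y": -0.2, "z": 0, "twist": 0, "jaw": 1.5}]}}

```text
clock: 9.08
eef_pos: [0.3787, 0.0108, 0.0846]
tool_rot: [0.521, -0.479, -0.521, -0.478]
ft_force: [-0.5, 0.0, -2.3]
grip_width: 0.0232
```

```bash
python3 -c "
from h import *
st();snap('scene','sc7')"
python3 - <<'E'
import cv2
t=cv2.imread('pics/sc7.png')
cv2.imwrite('pics/sc7c.png',cv2.resize(t[120:300,160:310],None,fx=3.3,fy=3.3,interpolation=cv2.INTER_CUBIC))
E
```

```text
t 9.08 tcp mm [378.7  10.8  84.6] jaw ang 94.9 xaxis [-0.    -0.001 -1.   ] q [ 0.03  0.14 -0.54  0.89 -0.   -0.06] F [-0.5  0.  -2.3] w 23.2
```

View pics/sc7c.png

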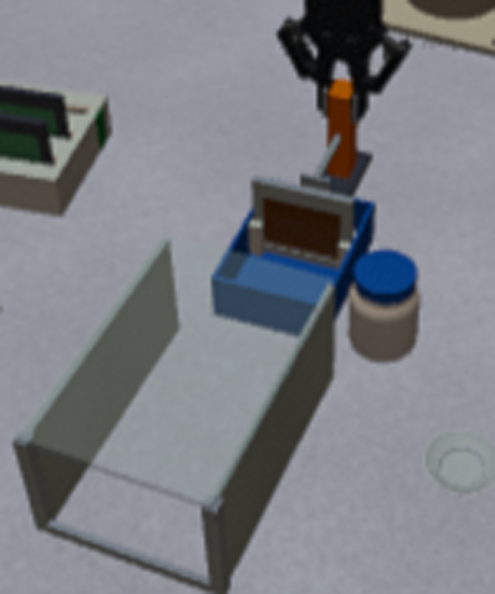

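Call:
{"method": "step_arm", "body": {"series": [{"x": 0.6, "y": 0, "z": 0, "twist": 0, "jaw": 1.5}, {"x": 0.6, "y": 0, "z": 0.8, "twist": 0, "jaw": 1.5}, {"x": 0.6, "y": 0, "z": 2.5, "twist": 0, "jaw": 1.5}, {"x": 0.6, "y": 0, "z": 5, "twist": 0, "jaw": 1.5}, {"x": 0.6, "y": 0, "z": 8.5, "twist": 0, "jaw": 1.5}, {"x": 0.6, "y": 0, "z": 12.5, "twist": 0, "jaw": 1.5}, {"x": 1.1, "y": 4, "z": 14, "twist": 3, "jaw": 1.5}, {"x": 1.7, "y": 8, "z": 14, "twist": 6, "jaw": 1.5}, {"x": 2.3, "y": 12, "z": 14, "twist": 9, "jaw": 1.5}, {"x": 3, "y": 16, "z": 14, "twist": 12, "jaw": 1.5}]}}

```text
clock: 9.97
eef_pos: [0.409, 0.1723, 0.2255]
tool_rot: [0.568, -0.421, -0.568, -0.42]
ft_force: [-0.3, 0.1, -2.0]
grip_width: 0.0234
```

```bash
python3 -c "
from h import *
st();snap('top','top8')"
python3 - <<'E'
import cv2
t=cv2.imread('pics/top8.png')
cv2.imwrite('pics/top8c.png',cv2.resize(t[60:260,150:330],None,fx=3,fy=3,interpolation=cv2.INTER_CUBIC))
E
```

```text
t 9.97 tcp mm [409.  172.3 225.5] jaw ang 106.9 xaxis [-0.    -0.001 -1.   ] q [ 0.4   0.13 -0.14  1.29 -0.    0.1 ] F [-0.3  0.1 -2. ] w 23.4
```

View pics/top8c.png

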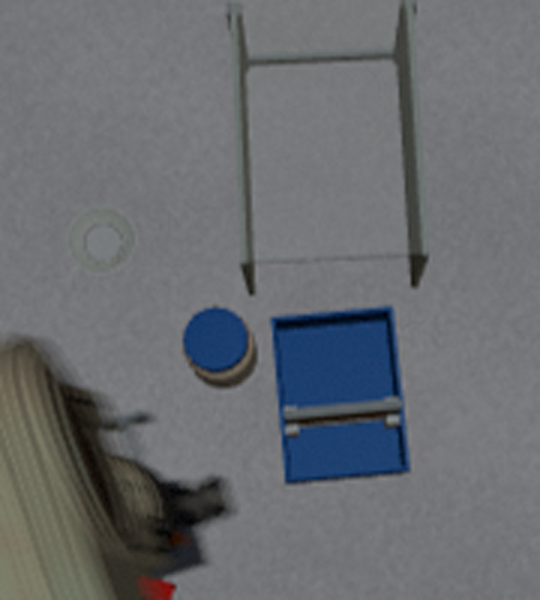

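Call:
{"method": "step_arm", "body": {"series": [{"x": 0.8, "y": 4, "z": 0, "twist": 3, "jaw": 1.5}, {"x": 1.6, "y": 8, "z": 0, "twist": 3, "jaw": 1.5}, {"x": 2.4, "y": 12, "z": 0, "twist": 3, "jaw": 1.5}, {"x": 3, "y": 15, "z": -2, "twist": 3, "jaw": 1.5}, {"x": 3, "y": 15, "z": -5.5, "twist": 3, "jaw": 1.5}, {"x": 3, "y": 15, "z": -9, "twist": 3, "jaw": 1.5}, {"x": 3, "y": 15, "z": -12, "twist": 3, "jaw": 1.5}, {"x": 3, "y": 15, "z": -13.7, "twist": 3, "jaw": 1.5}, {"x": 3, "y": 15, "z": -14.1, "twist": 3, "jaw": 1.5}, {"x": 3, "y": 15, "z": -14.1, "twist": 3, "jaw": 1.5}]}}

```text
clock: 10.85
eef_pos: [0.4398, 0.3292, 0.0826]
tool_rot: [-0.579, 0.403, 0.582, 0.404]
ft_force: [1.2, -0.0, -2.5]
grip_width: 0.0232
```

```bash
python3 -c "
from h import *
st()"
```

```text
t 10.85 tcp mm [439.8 329.2  82.6] jaw ang 110.5 xaxis [-0.003  0.004 -1.   ] q [ 0.64  0.44 -0.11  1.02  0.    0.28] F [ 1.2 -0.  -2.5] w 23.2
```

Call:
{"method": "step_arm", "body": {"series": [{"x": 0, "y": -0.4, "z": -0.1, "twist": 0, "jaw": 1.5}, {"x": 0, "y": -0.4, "z": -0.2, "twist": 0, "jaw": 1.5}, {"x": 0, "y": -0.4, "z": -0.3, "twist": 0, "jaw": 1.5}, {"x": 0, "y": -0.4, "z": -0.3, "twist": 0, "jaw": 1.5}, {"x": 0, "y": -0.4, "z": -0.3, "twist": 0, "jaw": 1.5}]}}

```text
clock: 11.27
eef_pos: [0.4403, 0.3255, 0.0805]
tool_rot: [-0.579, 0.402, 0.582, 0.405]
ft_force: [0.1, 0.2, -2.9]
grip_width: 0.0232
```

Call:
{"method": "step_arm", "body": {"series": [{"x": 0, "y": 0, "z": -0.1, "twist": 0, "jaw": 1.5}, {"x": 0, "y": 0, "z": -0.2, "twist": 0, "jaw": 1.5}, {"x": 0, "y": 0, "z": -0.2, "twist": 0, "jaw": 1.5}]}}

```text
clock: 11.52
eef_pos: [0.4407, 0.3258, 0.0796]
tool_rot: [-0.58, 0.402, 0.582, 0.405]
ft_force: [-1.3, -1.2, 3.2]
grip_width: 0.0236
```

Call:
{"method": "step_arm", "body": {"series": [{"x": 0, "y": 0, "z": 0, "twist": 0, "jaw": 4}, {"x": 0, "y": 0, "z": 0, "twist": 0, "jaw": 6}, {"x": 0, "y": 0, "z": 0, "twist": 0, "jaw": 6}, {"x": 0, "y": 0, "z": 0, "twist": 0, "jaw": 6}, {"x": 0, "y": 0, "z": 2, "twist": 0, "jaw": 6}, {"x": 0, "y": 0, "z": 6, "twist": 0, "jaw": 6}, {"x": 0, "y": 0, "z": 10, "twist": 0, "jaw": 6}, {"x": 0, "y": 0, "z": 14, "twist": 0, "jaw": 6}]}}

```text
clock: 12.18
eef_pos: [0.4401, 0.3254, 0.2207]
tool_rot: [-0.579, 0.402, 0.582, 0.404]
ft_force: [1.3, -0.1, -0.3]
grip_width: 0.0597
```

```bash
python3 -c "
from h import *
wsnap('w9')"
```

```text
t 12.18 tcp mm [440.1 325.4 220.7] jaw ang 110.5 xaxis [-0.001  0.005 -1.   ] q [0.63 0.34 0.11 1.34 0.   0.28] F [ 1.3 -0.1 -0.3] w 59.7
```

View pics/w9.png

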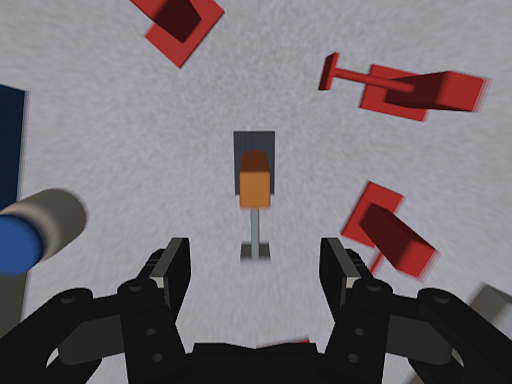

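```bash
python3 -c "
from h import *
st();snap('top','top9')"
python3 - <<'E'
import cv2
t=cv2.imread('pics/top9.png')
cv2.imwrite('pics/top9c.png',cv2.resize(t[155:230,230:300],None,fx=8,fy=8,interpolation=cv2.INTER_CUBIC))
E
```

```text
t 12.23 tcp mm [443.8 328.1 230.3] jaw ang 110.5 xaxis [ 0.011  0.014 -1.   ] q [0.63 0.33 0.12 1.35 0.   0.28] F [3.  1.7 5.5] w 60.3
```

View pics/top9c.png

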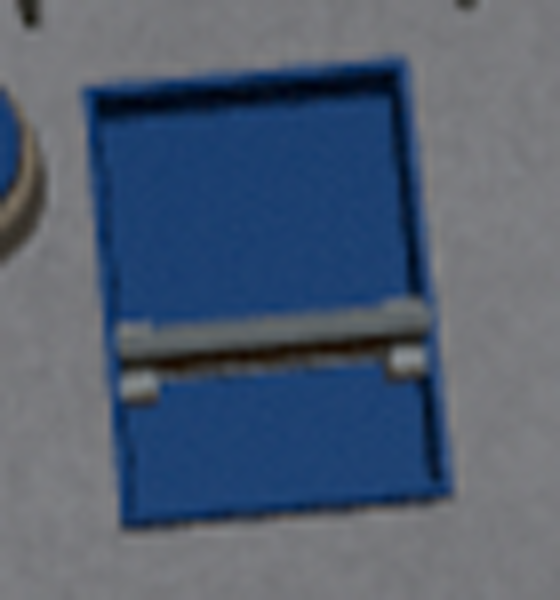

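```bash
python3 - <<'E'
from h import *
C=lambda a,b,z:(w('top','top9',230+a/8,155+b/8,z)*1000)[:2]
a,b,c,d=[C(*p,.096) for p in((120,328),(430,303),(120,357),(432,333))]
print(a.round(1),b.round(1),c.round(1),d.round(1),'ctr',((a+b+c+d)/4).round(1))
for p,q in((a,b),(c,d)): print(np.degrees(np.arctan2(*(p-q)[::-1]))-90)
l,r,bl,br=[C(*p,.05) for p in((122,525),(450,495),(84,90),(406,60))]
print('lip',l.round(1),r.round(1),((l+r)/2).round(1),'back',((bl+br)/2).round(1))
for p,q in((l,r),(bl,br)): print(np.degrees(np.arctan2(*(p-q)[::-1]))-90)
for p,q in((l,bl),(r,br)): print(np.degrees(np.arctan2(*(q-p)[::-1])))
m=(l+r)/2;th=np.radians(5.5); print('pred plate',m+55*np.array([np.cos(th),np.sin(th)]))
E
```

```text
[509.7  72.9] [517.4 -26.6] [500.4  72.9] [507.7 -27.1] ctr [508.8  23. ]
4.404527382495502
4.184375661278423
lip [449.3  73.5] [458.9 -36. ] [454.1  18.7] back [602.5  31.5]
4.973232021461811
5.188663407971902
5.000575179067399
4.810586030685276
pred plate [508.85638625  24.01967763]
```

Call:
{"method": "step_arm", "body": {"series": [{"x": 6.6, "y": -30.3, "z": 2, "twist": -106, "jaw": 6}, {"x": 6.6, "y": -30.3, "z": 2, "twist": -106, "jaw": 6}, {"x": 6.6, "y": -30.3, "z": 2, "twist": -106, "jaw": 6}, {"x": 6.6, "y": -30.3, "z": 2, "twist": -106, "jaw": 6}, {"x": 6.6, "y": -30.3, "z": 2, "twist": -106, "jaw": 6}, {"x": 6.6, "y": -30.3, "z": 2, "twist": -106, "jaw": 6}, {"x": 6.6, "y": -30.3, "z": 2, "twist": -106, "jaw": 6}, {"x": 6.6, "y": -30.3, "z": 2, "twist": -106, "jaw": 6}, {"x": 6.6, "y": -30.3, "z": 2, "twist": -106, "jaw": 6}, {"x": 6.6, "y": -30.3, "z": 2, "twist": -106, "jaw": 6}]}}

```text
clock: 13.12
eef_pos: [0.5104, 0.0235, 0.247]
tool_rot: [-0.235, 0.665, 0.228, 0.671]
ft_force: [-1.5, 0.8, -0.7]
grip_width: 0.0596
```

```bash
python3 -c "
from h import *
st()"
```

```text
t 13.12 tcp mm [510.4  23.5 247. ] jaw ang 38.3 xaxis [ 0.012 -0.007 -1.   ] q [ 0.05  0.25  0.05  1.37 -0.01  0.95] F [-1.5  0.8 -0.7] w 59.6
```

Call:
{"method": "step_arm", "body": {"series": [{"x": 0, "y": 0, "z": 0, "twist": -33.5, "jaw": 6}, {"x": 0, "y": 0, "z": 0, "twist": -33.5, "jaw": 6}, {"x": 0, "y": 0, "z": 0, "twist": -33.5, "jaw": 6}, {"x": 0, "y": 0, "z": 0, "twist": -33.5, "jaw": 6}, {"x": 0, "y": 0, "z": 0, "twist": -33.5, "jaw": 6}, {"x": 0, "y": 0, "z": 0, "twist": -33.5, "jaw": 6}]}}

```text
clock: 13.62
eef_pos: [0.5103, 0.0235, 0.2465]
tool_rot: [-0.033, 0.705, 0.025, 0.708]
ft_force: [-0.6, -0.1, 0.4]
grip_width: 0.06
```

```bash
python3 -c "
from h import *
wsnap('w10')"
```

```text
t 13.62 tcp mm [510.3  23.5 246.5] jaw ang 4.7 xaxis [ 0.006 -0.012 -1.   ] q [ 0.05  0.25  0.06  1.37 -0.01  1.54] F [-0.6 -0.1  0.4] w 60.0
```

View pics/w10.png

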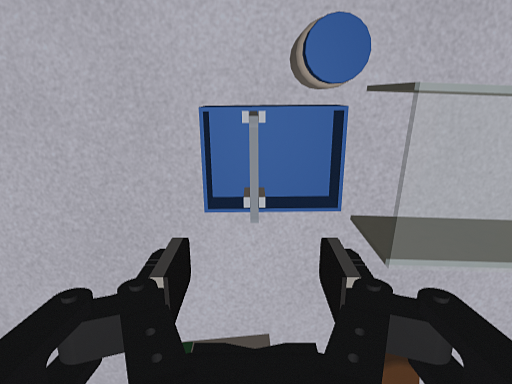

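```bash
python3 - <<'E'
import cv2
t=cv2.imread('pics/w10.png')
cv2.imwrite('pics/w10c.png',cv2.resize(t[95:230,215:295],None,fx=4.4,fy=4.4,interpolation=cv2.INTER_CUBIC))
E
```

```text
(no output)
```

View pics/w10c.png

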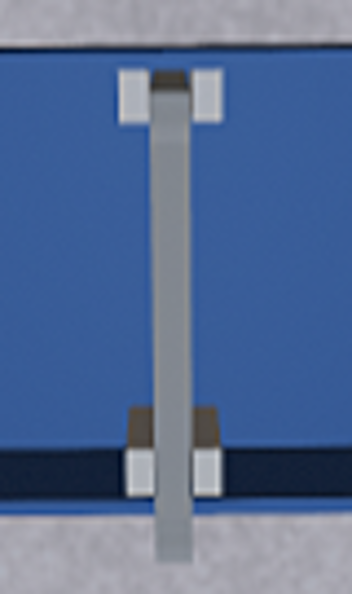

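```bash
python3 - <<'E'
from h import *
g=lambda a,b:ww('w10',215+a/4.4,95+b/4.4,.096)[:2]*1000
a,b,c,d=[g(*p) for p in((151,91),(191,91),(156,562),(193,562))]
print(a,b,c,d,'ctr',(a+b+c+d)/4)
for p,q in((a,c),(b,d)): print(np.degrees(np.arctan2(*(p-q)[::-1]))-90)
E
```

```text
[502.17244645  77.13556949] [510.02749852  77.76295095] [510.76482125 -22.26730763] [518.77116807 -21.63972413] ctr [510.43398357  27.74787217]
4.940361339725541
5.026919609270422
```

Call:
{"method": "step_arm", "body": {"series": [{"x": 0, "y": 0.4, "z": -4, "twist": 0.3, "jaw": 6}, {"x": 0, "y": 0.4, "z": -8, "twist": 0.3, "jaw": 6}, {"x": 0, "y": 0.4, "z": -12, "twist": 0.3, "jaw": 5}, {"x": 0, "y": 0.4, "z": -15, "twist": 0.3, "jaw": 4}, {"x": 0, "y": 0.4, "z": -17, "twist": 0.3, "jaw": 4}, {"x": 0, "y": 0.4, "z": -17.8, "twist": 0.3, "jaw": 4}, {"x": 0, "y": 0.4, "z": -17.8, "twist": 0.3, "jaw": 4}, {"x": 0, "y": 0.4, "z": -17.8, "twist": 0.3, "jaw": 4}]}}

```text
clock: 14.33
eef_pos: [0.5108, 0.0275, 0.0691]
tool_rot: [-0.037, 0.704, 0.028, 0.708]
ft_force: [-0.2, 0.6, -0.2]
grip_width: 0.0397
```

```bash
python3 -c "
from h import *
wsnap('w11')"
```

```text
t 14.33 tcp mm [510.8  27.5  69.1] jaw ang 5.3 xaxis [ 0.006 -0.012 -1.   ] q [ 0.06  0.39 -0.24  0.94 -0.01  1.54] F [-0.2  0.6 -0.2] w 39.7
```

View pics/w11.png

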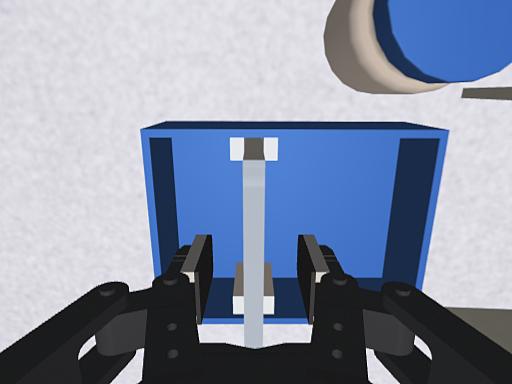

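Call:
{"method": "step_arm", "body": {"series": [{"x": 0, "y": 0, "z": 0, "twist": 0, "jaw": 3}, {"x": 0, "y": 0, "z": 0, "twist": 0, "jaw": 2}, {"x": 0, "y": 0, "z": 0, "twist": 0, "jaw": 1.3}, {"x": 0, "y": 0, "z": 0, "twist": 0, "jaw": 0.8}, {"x": 0, "y": 0, "z": 0, "twist": 0, "jaw": 0.2}, {"x": 0, "y": 0, "z": 0, "twist": 0, "jaw": 0}, {"x": 0, "y": 0, "z": 0, "twist": 0, "jaw": 0}, {"x": 0, "y": 0, "z": 0, "twist": 0, "jaw": 0}]}}

```text
clock: 15.05
eef_pos: [0.5113, 0.0275, 0.0712]
tool_rot: [-0.037, 0.704, 0.028, 0.709]
ft_force: [-4.4, -0.3, 8.2]
grip_width: 0.007
```

```bash
python3 -c "
from h import *
wsnap('w12')"
```

```text
t 15.05 tcp mm [511.3  27.5  71.2] jaw ang 5.2 xaxis [ 0.009 -0.012 -1.   ] q [ 0.06  0.39 -0.24  0.94 -0.01  1.54] F [-4.4 -0.3  8.2] w 7.0
```

View pics/w12.png

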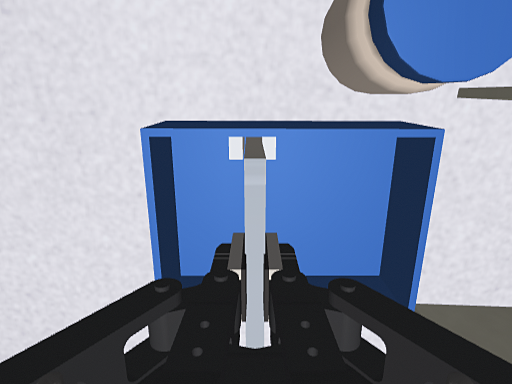

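Call:
{"method": "step_arm", "body": {"series": [{"x": 0, "y": 0, "z": 0.8, "twist": 0, "jaw": 0}, {"x": 0, "y": 0, "z": 2, "twist": 0, "jaw": 0}, {"x": 0, "y": 0, "z": 4, "twist": 0, "jaw": 0}, {"x": 0, "y": 0, "z": 6.5, "twist": 0, "jaw": 0}, {"x": 0, "y": 0, "z": 9.5, "twist": 0, "jaw": 0}, {"x": 0, "y": 0, "z": 12.5, "twist": 0, "jaw": 0}, {"x": 0, "y": 0, "z": 14.5, "twist": 0, "jaw": 0}, {"x": 0, "y": 0, "z": 15, "twist": 0, "jaw": 0}]}}

```text
clock: 15.77
eef_pos: [0.5135, 0.0276, 0.2259]
tool_rot: [-0.037, 0.701, 0.028, 0.712]
ft_force: [0.5, -0.6, -1.6]
grip_width: 0.007
```

```bash
python3 -c "
from h import *
wsnap('w13')
snap('scene','sc13')"
```

```text
t 15.77 tcp mm [513.5  27.6 225.9] jaw ang 5.2 xaxis [ 0.017 -0.012 -1.   ] q [ 0.06  0.26  0.01  1.31 -0.01  1.54] F [ 0.5 -0.6 -1.6] w 7.0
```

View pics/w13.png

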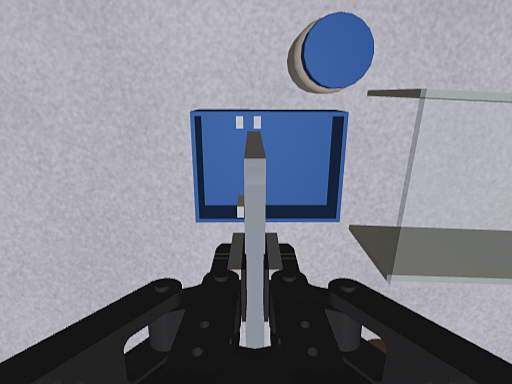

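View pics/sc13.png

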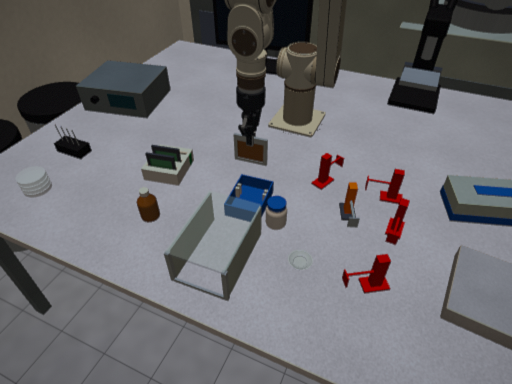

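Call:
{"method": "step_arm", "body": {"series": [{"x": -0.3, "y": -1, "z": 0, "twist": 0.5, "jaw": 0}, {"x": -1.2, "y": -3.5, "z": 0, "twist": 1, "jaw": 0}, {"x": -2.4, "y": -7, "z": 0, "twist": 2, "jaw": 0}, {"x": -3.6, "y": -11, "z": 0, "twist": 3, "jaw": 0}, {"x": -4.9, "y": -15, "z": 0, "twist": 4, "jaw": 0}, {"x": -6.2, "y": -19, "z": 0, "twist": 5, "jaw": 0}, {"x": -7.5, "y": -23, "z": 0, "twist": 6, "jaw": 0}, {"x": -8.8, "y": -27, "z": 0, "twist": 6, "jaw": 0}, {"x": -10.1, "y": -31, "z": 0, "twist": 6, "jaw": 0}, {"x": -11.4, "y": -34.3, "z": 0, "twist": 6, "jaw": 0}]}}

```text
clock: 16.7
eef_pos: [0.396, -0.317, 0.22]
tool_rot: [-0.072, 0.701, 0.066, 0.707]
ft_force: [1.2, -0.2, -0.8]
grip_width: 0.0071
```

Call:
{"method": "step_arm", "body": {"series": [{"x": 0, "y": 0, "z": 0, "twist": 0, "jaw": 0}, {"x": 0, "y": 0, "z": 0, "twist": 0, "jaw": 0}, {"x": 0, "y": 0, "z": 0, "twist": 0, "jaw": 0}]}}

```text
clock: 16.95
eef_pos: [0.3949, -0.3161, 0.218]
tool_rot: [-0.071, 0.702, 0.067, 0.706]
ft_force: [-1.1, 0.6, -1.3]
grip_width: 0.0067
```

```bash
python3 -c "
from h import *
wsnap('w14')"
python3 - <<'E'
import cv2
t=cv2.imread('pics/w14.png')
cv2.imwrite('pics/w14c.png',cv2.resize(t[90:280,220:420],None,fx=4,fy=4,interpolation=cv2.INTER_CUBIC)[:600])
E
```

```text
t 16.95 tcp mm [ 394.9 -316.1  218. ] jaw ang 11.2 xaxis [ 0.007 -0.005 -1.   ] q [-0.67  0.25 -0.02  1.29  0.    0.7 ] F [-1.1  0.6 -1.3] w 6.7
```

View pics/w14.png

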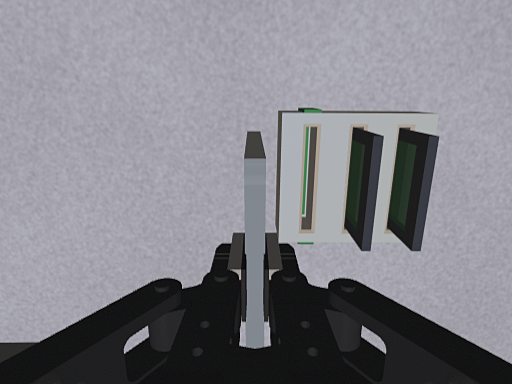

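View pics/w14c.png

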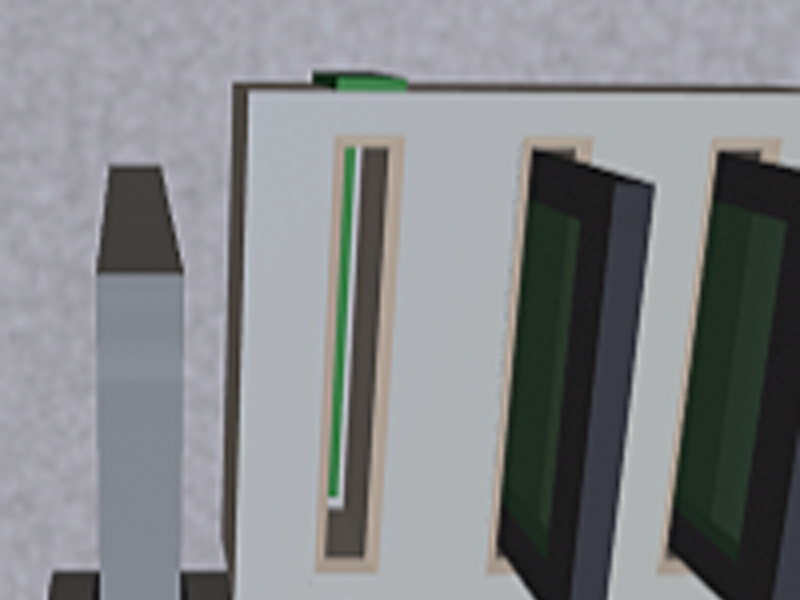

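```bash
python3 - <<'E'
from h import *
g=lambda a,b,z:ww('w14',220+a/4,90+b/4,z)[:2]*1000
a,b,c,d=[g(*p,.05) for p in((336,137),(404,137),(316,572),(378,572))]
print(a.round(1),b.round(1),c.round(1),d.round(1),'ctr',((a+b+c+d)/4).round(1), np.linalg.norm(a-c),np.linalg.norm(a-b))
for p,q in((a,c),(b,d)): print(np.degrees(np.arctan2(*(p-q)[::-1]))-90)
for p,q in((a,b),(c,d)): print(np.degrees(np.arctan2(*(q-p)[::-1])))
zt=.218+.0248
p,q=g(97,272,zt),g(184,272,zt); print('plate +y end',p,q,(p+q)/2)
bz=zt-.09
p2,q2=g(108,166,bz),g(162,166,bz); print('bottom',p2,q2,(p2+q2)/2)
n=np.load('pics/w14.npz');m=(p+q)/2-n['p'][:2]*1000; th=np.radians(11.2);print('tool jaw,y off',m@[np.cos(th),np.sin(th)],m@[-np.sin(th),np.cos(th)])
m=(p2+q2)/2-n['p'][:2]*1000;print('bottom',m@[np.cos(th),np.sin(th)],m@[-np.sin(th),np.cos(th)])
# check rack corner & green flags
E
```

```text
[ 432.1 -261.7] [ 447.6 -258.7] [ 452.6 -369. ] [ 468.2 -366. ] ctr [ 450.1 -313.8] 109.20959905776716 15.780760291555339
10.812416949262328
10.851456801286616
11.016037419470914
10.912139214046928
plate +y end [ 381.67314785 -267.14831832] [ 389.32898137 -265.66212858] [ 385.50106461 -266.40522345]
bottom [ 381.15776351 -267.34559064] [ 389.40108449 -265.74180112] [ 385.279424   -266.54369588]
tool jaw,y off 0.3916220854076406 50.54267349724356
bottom 0.14730648432617502 50.44988846981393
```

Call:
{"method": "step_arm", "body": {"series": [{"x": 1.5, "y": 0.05, "z": 0, "twist": -0.3, "jaw": 0}, {"x": 3.5, "y": 0.1, "z": 0, "twist": -0.3, "jaw": 0}, {"x": 5, "y": 0.17, "z": 0, "twist": -0.3, "jaw": 0}, {"x": 5.5, "y": 0.17, "z": -1, "twist": -0.3, "jaw": 0}, {"x": 5.5, "y": 0.17, "z": -3, "twist": -0.3, "jaw": 0}, {"x": 5.5, "y": 0.17, "z": -5.5, "twist": -0.3, "jaw": 0}, {"x": 5.5, "y": 0.17, "z": -7.5, "twist": -0.3, "jaw": 0}, {"x": 5.5, "y": 0.17, "z": -8.8, "twist": -0.3, "jaw": 0}, {"x": 5.5, "y": 0.17, "z": -9, "twist": -0.3, "jaw": 0}, {"x": 5.5, "y": 0.17, "z": -9, "twist": -0.3, "jaw": 0}]}}

```text
clock: 17.83
eef_pos: [0.4496, -0.3121, 0.1269]
tool_rot: [-0.07, 0.702, 0.067, 0.705]
ft_force: [0.1, 0.1, -1.4]
grip_width: 0.0065
```

```bash
python3 -c "
from h import *
wsnap('w15');snap('top','top15')"
python3 - <<'E'
import cv2
t=cv2.imread('pics/w15.png')
cv2.imwrite('pics/w15c.png',cv2.resize(t[60:260,180:380],None,fx=3,fy=3,interpolation=cv2.INTER_CUBIC))
E
```

```text
t 17.83 tcp mm [ 449.6 -312.1  126.9] jaw ang 11.0 xaxis [ 0.004 -0.004 -1.   ] q [-0.61  0.39 -0.06  1.11 -0.    0.77] F [ 0.1  0.1 -1.4] w 6.5
```

View pics/w15c.png

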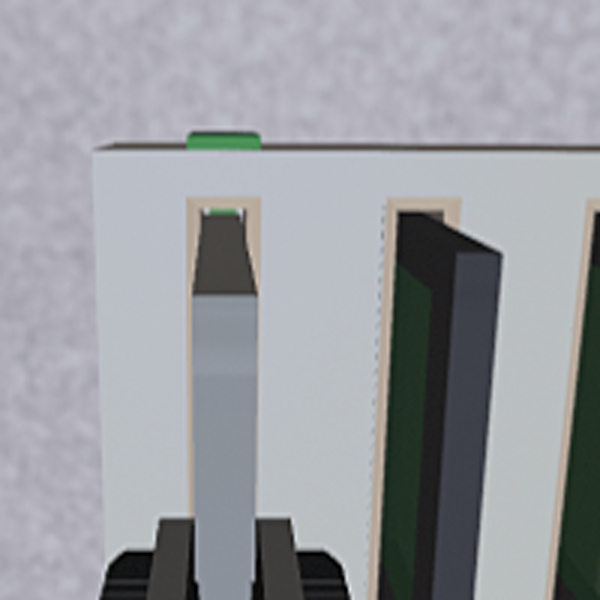

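Call:
{"method": "step_arm", "body": {"series": [{"x": 0, "y": -0.2, "z": -0.3, "twist": 0, "jaw": 0}, {"x": 0, "y": -0.2, "z": -0.8, "twist": 0, "jaw": 0}, {"x": 0, "y": -0.2, "z": -1.2, "twist": 0, "jaw": 0}, {"x": 0, "y": -0.2, "z": -1.6, "twist": 0, "jaw": 0}, {"x": 0, "y": -0.2, "z": -2, "twist": 0, "jaw": 0}, {"x": 0, "y": -0.2, "z": -2.4, "twist": 0, "jaw": 0}]}}

```text
clock: 18.43
eef_pos: [0.4509, -0.3155, 0.1047]
tool_rot: [-0.07, 0.701, 0.065, 0.706]
ft_force: [0.9, 0.4, -1.2]
grip_width: 0.0067
```

```bash
python3 -c "
from h import *
wsnap('w16')"
python3 - <<'E'
import cv2
t=cv2.imread('pics/w16.png')
cv2.imwrite('pics/w16c.png',cv2.resize(t[60:260,180:380],None,fx=3,fy=3,interpolation=cv2.INTER_CUBIC))
E
```

```text
t 18.43 tcp mm [ 450.9 -315.5  104.7] jaw ang 11.0 xaxis [ 0.008 -0.007 -1.   ] q [-0.61  0.42 -0.09  1.06 -0.    0.77] F [ 0.9  0.4 -1.2] w 6.7
```

View pics/w16c.png

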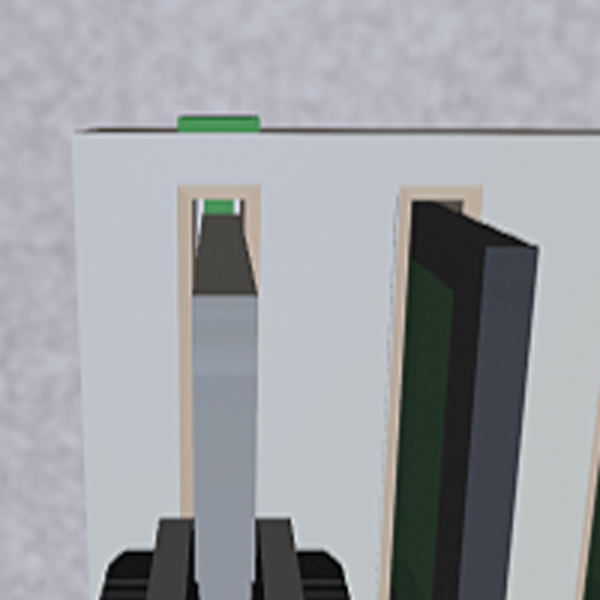

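Call:
{"method": "step_arm", "body": {"series": [{"x": -0.1, "y": 0.1, "z": -0.4, "twist": 0, "jaw": 0}, {"x": -0.1, "y": 0.1, "z": -0.8, "twist": 0, "jaw": 0}, {"x": -0.1, "y": 0.1, "z": -1.2, "twist": 0, "jaw": 0}, {"x": -0.1, "y": 0.1, "z": -1.6, "twist": 0, "jaw": 0}, {"x": -0.1, "y": 0.1, "z": -2.0, "twist": 0, "jaw": 0}, {"x": -0.1, "y": 0.1, "z": -2.4, "twist": 0, "jaw": 0}, {"x": -0.1, "y": 0.1, "z": -2.7, "twist": 0, "jaw": 0}, {"x": -0.1, "y": 0.1, "z": -2.7, "twist": 0, "jaw": 0}]}}

```text
clock: 19.15
eef_pos: [0.449, -0.3139, 0.0759]
tool_rot: [-0.07, 0.702, 0.066, 0.706]
ft_force: [0.4, 0.2, -1.1]
grip_width: 0.0068
```

Call:
{"method": "step_arm", "body": {"series": [{"x": 0, "y": 0, "z": -0.1, "twist": 0, "jaw": 0}, {"x": 0, "y": 0, "z": -0.2, "twist": 0, "jaw": 0}, {"x": 0, "y": 0, "z": -0.2, "twist": 0, "jaw": 0}]}}

```text
clock: 19.4
eef_pos: [0.4494, -0.3139, 0.0754]
tool_rot: [-0.07, 0.702, 0.066, 0.706]
ft_force: [-2.1, 2.5, 6.4]
grip_width: 0.0066
```

Call:
{"method": "step_arm", "body": {"series": [{"x": 0, "y": 0, "z": 0, "twist": 0, "jaw": 1}, {"x": 0, "y": 0, "z": 0, "twist": 0, "jaw": 1.5}, {"x": 0, "y": 0, "z": 0, "twist": 0, "jaw": 2.2}, {"x": 0, "y": 0, "z": 0, "twist": 0, "jaw": 2.5}, {"x": 0, "y": 0, "z": 0, "twist": 0, "jaw": 2.5}]}}

```text
clock: 19.82
eef_pos: [0.4494, -0.3139, 0.0753]
tool_rot: [-0.07, 0.702, 0.066, 0.706]
ft_force: [-0.0, 0.4, 0.4]
grip_width: 0.0251
```

```bash
python3 -c "
from h import *
wsnap('w17')"
```

```text
t 19.82 tcp mm [ 449.4 -313.9   75.3] jaw ang 11.0 xaxis [ 0.007 -0.005 -1.   ] q [-0.61  0.44 -0.13  0.99 -0.    0.77] F [-0.   0.4  0.4] w 25.1
```

View pics/w17.png

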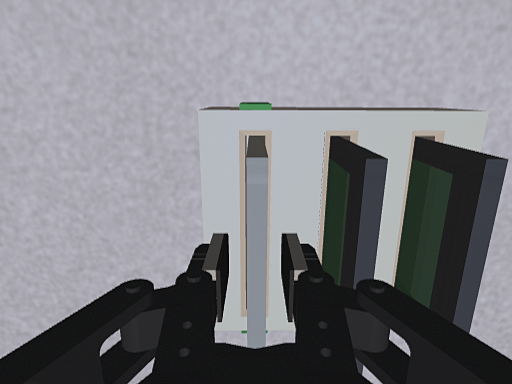

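Released cleanly, plate standing in the slot. Retreat straight up, then back.

Call:
{"method": "step_arm", "body": {"series": [{"x": 0, "y": 0, "z": 1, "twist": 0, "jaw": 2.5}, {"x": 0, "y": 0, "z": 3, "twist": 0, "jaw": 2.5}, {"x": 0, "y": 0, "z": 6, "twist": 0, "jaw": 2.5}, {"x": 0, "y": 0, "z": 10, "twist": 0, "jaw": 2.5}, {"x": 0, "y": 0, "z": 14, "twist": 0, "jaw": 2.5}, {"x": -3, "y": -3, "z": 14, "twist": 0, "jaw": 2.5}, {"x": -6, "y": -5, "z": 14, "twist": 0, "jaw": 2.5}, {"x": -9, "y": -8, "z": 14, "twist": 0, "jaw": 2.5}, {"x": -12, "y": -10, "z": 14, "twist": 0, "jaw": 2.5}, {"x": -15, "y": -12, "z": 14, "twist": 0, "jaw": 2.5}]}}

```text
clock: 20.7
eef_pos: [0.2979, -0.435, 0.2162]
tool_rot: [-0.07, 0.701, 0.065, 0.706]
ft_force: [1.2, 0.3, 0.3]
grip_width: 0.0249
```

Call:
{"method": "step_arm", "body": {"series": [{"x": 0, "y": 0, "z": 0, "twist": 0, "jaw": 2.5}, {"x": 0, "y": 0, "z": 0, "twist": 0, "jaw": 2.5}, {"x": 0, "y": 0, "z": 0, "twist": 0, "jaw": 2.5}]}}

```text
clock: 20.95
eef_pos: [0.298, -0.435, 0.2168]
tool_rot: [-0.07, 0.701, 0.065, 0.707]
ft_force: [-0.3, 0.5, -0.4]
grip_width: 0.025
```

```bash
python3 - <<'E'
from h import *
st()
p,d=snap('top','top20');q,e=snap('scene','sc20')
c=lambda im,x0,y0,x1,y1,s:cv2.resize(im[y0:y1,x0:x1,::-1],None,fx=s,fy=s,interpolation=cv2.INTER_CUBIC)
cv2.imwrite('pics/rk20.png',np.hstack([c(p,340,160,440,250,4),c(q,125,130,210,206.5.__int__(),4.7)[:360]]) if 0 else c(p,340,160,440,250,5))
cv2.imwrite('pics/rs20.png',c(q,130,130,210,200,7))
R=lambda u,v,z:np.round(w('top','top20',u,v,z)*1000,1)
E
```

```text
t 20.95 tcp mm [ 298.  -435.   216.8] jaw ang 11.0 xaxis [ 0.008 -0.007 -1.   ] q [-0.97  0.29  0.04  1.3   0.    0.41] F [-0.3  0.5 -0.4] w 25.0
```

View pics/rk20.png

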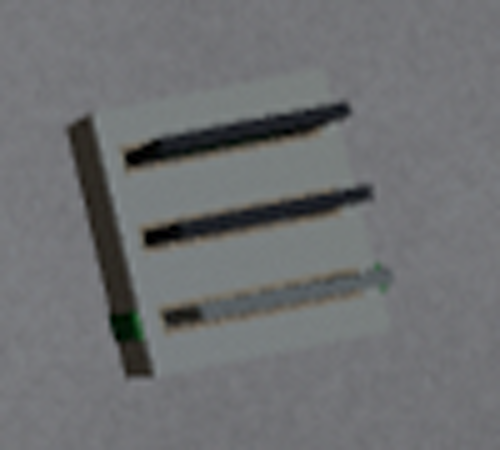

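View pics/rs20.png

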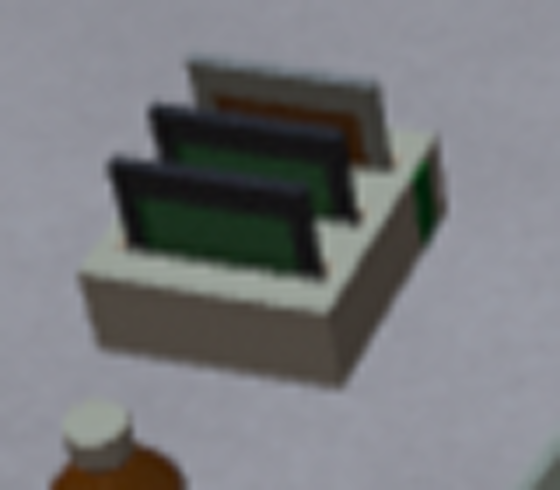

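View pics/top20.png

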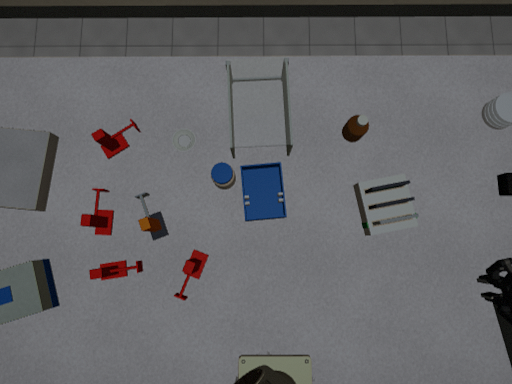

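View pics/sc20.png

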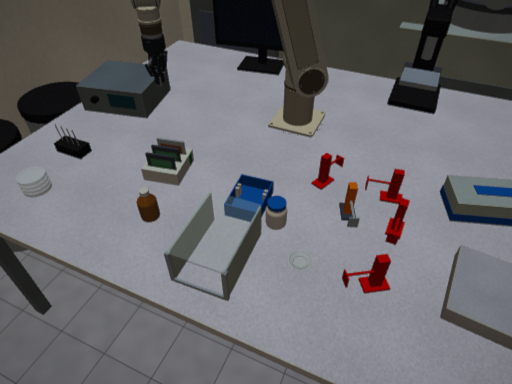

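```bash
python3 -c "
from h import *
print(bot.job_done()); st()"
```

```text
the job is handed in; nothing more can be done
None
the job is handed in; nothing more can be done
```

I finished the task and handed it in at about 21 s of the 72 s allowed.

**What I did:**
- **Carrier and hook:** I pulled the carrier about 29 mm clear of the cubby with the orange hook. The hook is back upright near its starting place.
- **Plate:** I lifted the amber plate straight out, lowered it into the green-marked slot and let go. It touched the slot floor with the tool at 75.4 mm, against an expected 75.2 mm.

**Last checks:**
- The final top and scene pictures show the amber plate standing parallel to the two stored plates and level with them.
- The hook and carrier are standing, and the gripper is clear of everything.
- By eye, the stored plates, bottle, jar and dish look unmoved; I did not measure them again.

**What disagreed:** the top camera read y about 5 mm lower than the wrist camera. I used the wrist camera for the plate and slot; when I gripped the hook, its position matched that camera.

**Small deviations:** the tool leaned by up to about 1°, and I set the hook down about 4 mm from where it first stood. Neither caused a problem.

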